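# Bring a cart wheel's valve to the top and lock it for pumping

## Task

The cart wheel on the bench stand is to be pumped up, but its valve stem is somewhere low down behind the stand's front plate. Turn the wheel on its axle until the valve stem stands at the very top, straight above the axle, then press the lock lever behind the wheel fully down, so that its pawl drops into the notch of the index plate, and let go. Leave the marker, the screwdriver and the carton where they are.

Things in the scene. Friction and masses are not known exactly. Their poses are not given: they have to be found in the camera images.
- stand: Grey steel wheel stand, fixed; base 172 x 156 x 10 mm. Origin on the table below the wheel's centre; x along the axle from front plate (robot side) to rear, y to the left seen from the front, z up. Axle 95 mm up. Front plate: 130 mm wide, outer face at x = -55 mm, up to the axle, hiding the wheel's lower half. Boss and rear bearing (x = 42 to 52) end 22 mm above the axle. The upper tyre is free.
- wheel_centre (a point): Wheel's centre, on the axle in the tyre's middle plane. Black rubber tyre, 150 mm diameter, 34 mm wide along the axle; flat side walls at 48 to 64 mm radius; steel rim inside. Turns freely; dry friction 0.3 N m (4 N at the tread), stays where left. The upper tyre can be pinched across its width from above or tilted up to 30 degrees to either side, finger ends down to 48 mm from the axle.
- valve (a point): Point on the cap of the only valve stem: 8 to 11 mm thick, sticking forward (stand's -x) out of the rim, parallel to the axle and 35 mm from it, ending 38 mm before the tyre's middle plane. Site x axis along the axle to the rear; z from the axle radially out through the valve: straight up when the valve is at the top. At the start it is 105 to 180 degrees from the top, to either side.
- lever (a joint): Lock lever, a steel bar along the stand's y, 80 mm behind the tyre's middle plane. 0 = up, 0.18 rad = fully down (end stop). Dry friction (about 3 N at the pad) keeps it where it is left. Pivot at the stand's y = +50 mm between two cheeks (x = 67 to 93, y = 37 to 63 mm, 44 mm above the axle).
- lever_pad (a point): Middle of the top face of the lever's black thumb pad, 34 mm (along the axle) x 38 mm: 95 mm right of the wheel's centre (stand's -y), 80 mm behind it, 145 mm from the pivot. 145 mm above the table when up, 26 mm lower when fully down. Press straight down from above; 10 to 20 N is enough.
- pawl (a point): Rounded pawl, 8 mm, under the lever, right above a 56 mm steel index plate on the axle that turns with the wheel. Its single notch (11 mm mouth, tapered) is in line with the valve. With the valve at the top the pawl drops in, centring the wheel if within about 5 degrees, and locks it; otherwise it meets the rim and the lever stops hard at about 0.05 rad: lift off, correct the wheel and press again.
- marker: Felt marker 140 mm long and 20 mm thick, lying left of the stand. Origin under its middle. Leave it.
- screwdriver: Flat screwdriver 221 mm long, lying right of the stand. Origin under its middle. Leave it.
- carton: Small brown carton 44 x 58 x 43 mm, standing left of the stand. Origin under its middle. Leave it.

How it is judged:
By the outcome, as a careful person would: the job done as asked, in the order asked, and still so for the second after the job is handed in, with the robot touching nothing.
It also fails if it takes over 72 s, if anything falls off the work surface, if the arm or the gripper's body presses on something with over 40 N, if the wrist force passes 120 N, or if a joint passes its speed limit or range.

## Robot

A 6-joint arm with a two-finger parallel gripper is mounted at the origin on a cart in front of the work surface, level with it; the furniture and walls round the work are solid. World frame = base frame: x ahead of the robot, y to its left, z up, the work surface at z = 0. Lengths are in m, angles in rad, forces in N, time in s.
With the tool pointing down it reaches from about 0.4 to 0.825 m from the base axis. Payload 7 kg.
Tool frame: the origin (TCP) lies midway between the tips of the shut fingers; the grasp point (between the pads) lies 19 mm behind it; z points along the fingers, y is the line along which they close (so a half turn about z gives the same grasp; the last joint's range is limited). The gripper opens to 88 mm and grips with 3 to 60 N. Pads are 19 mm wide; open, the fingers measure 130 mm over their backs; the gripper's body (78 mm by 193 mm) begins 47 mm behind the grasp point.
Start: joints at [1.606, 0.359, 0.012, 0, -1.224, -0.288], TCP at [0.169, 0.654, 0.227] pointing down, gripper open.
Joint ranges: [-3.07, 3.07], [-1.43, 2.12], [-1.02, 1.25], [-3.03, 1.67], [-3.05, -0], [-3.03, 3.03]. Speed limits (rad/s): [2.39, 2.39, 3.01, 3.14, 3.14, 3.14].

## Interface

Orientations are given as [roll, pitch, yaw] about the fixed x, y, z axes, in that order (R = Rz(yaw) Ry(pitch) Rx(roll)).
In Python, from station import get_state, grab_frame, calibration, job_done, boxes_of, regions_of, spot_point gives the robot as it stands. The module is installed in compiled form; this text tells all that it offers.
- The arm moves only by the tool arm_command, never from a script. Its argument "commands" is a list of rows, each an object of numbers: "tx", "ty", "tz": the shift along the tool's x, y, z each as a share of 25 cm, from -1 to 1; "twist": the turn about the tool's z as a share of 180 degrees, from -1 to 1. A call has exactly 8 rows; each row is the pose to reach, as a shift and turn from the pose commanded when the call began, along the tool's axes at that moment, turning the shorter way round; what a row does not reach only later rows make up. A row lasts 1/12 s, in which the tool goes at most 41.7 mm and 7.16 degrees, less where a joint would pass 70% of its speed; a pose out of reach is approached as far as the arm can. A call with a number of a shift or a turn outside -1 to 1 is refused whole. A call with a gripper value outside its range is refused whole. "claw" is the opening, from 0 (shut) to 1 (fully open), set as the call begins (left out, the last holds). The fingers move at their own pace and stop on an object; "grip_force" is the grip in N (left out, the last holds). Time passes only in rows, so rows that repeat a pose let the fingers close, or fill a call up. It gives the time, the measured TCP pose, the force, the opening and the grip force at its end, in the units of the state.
- get_state(): the state, without advancing time (a new reading comes with each control period).
- grab_frame(name): name is "side" or "top"; returns the picture (480x640x3 uint8, red, green, blue); there is no depth.
- calibration(name): a dict with "camera_matrix" (3x3 intrinsics, pixels), "k1" (the pictures are not rectified: a ray, as slopes to the right and down, at radius r is drawn at 1 + k1 r^2 times it, then the intrinsics apply), "extrinsics" (4x4, takes a point from camera to world coordinates). Camera axes: x right, y down, z forward; pixel columns grow to the right and rows downward; lengths in m; the calibration is good to about 2 mm. A picture is of the moment at which its call begins. calibration takes no time and is no camera call.
- job_done(): hands the job in; it is judged then, once.
Trained networks look in the newest picture that a camera, given by its name, has taken for a name from the list of things; names that differ only in an ending like _2 or _b are one class to them, and where a whole thing is asked for, a point or a joint stands for the part that bears it (a point fixed in the world has none). Each returns a list of dicts, best first, with "score" (0 to 1); they miss things now and then, are a little off and sometimes report something else, mostly with a low value. They report only what shows in the picture. A call takes as long as a camera call.
- boxes_of(query, camera): "rect" ([left, top, right, bottom] in pixels, round what is visible of it).
- regions_of(query, camera): "region" (480x640 bool, what is visible of it) and "rect" ([left, top, right, bottom] in pixels, round what is visible of it).
- spot_point(query, camera): "uv" ([column, row] in pixels: a listed point, or the origin of a listed thing).
The state is a dict: "t": time; "q": joint angles; "qd": joint speeds; "joint_efforts": joint torques, N m; "eef_pos": TCP position; "ee_rot": TCP orientation; "force": force on the tool from outside, world axes, zero at the start; "moment": the same for the moment, N m; "width": finger opening in m; "gripper_force": force on a finger pad.
Only numpy, scipy, OpenCV 4.12 (cv2) and the standard library are available. Lean on these libraries where they do the work, as an engineer would, in place of code of your own. Each camera call takes 0.05 s, during which the arm holds its last target. There are 200 camera calls.

## Working session

There is one attempt and no reset: what is moved stays moved. The work goes in short steps, Python scripts to look and compute and a tool call to move; the robot and the scene stay as the last step left them, time stands still between calls to the robot, and variables do not carry over. Pictures are saved under pics/ and viewed, at most 10 in all, crops included, and the job is handed in when it is done.

Besides the shell and the picture viewer there is one more tool, called as a command line: name --argument value ..., lists and objects as JSON in quotes. arm_command: Moves the arm, as the interface text tells. Shift numbers are shares of 25 cm and turn numbers shares of 180 degrees, none past 1 either way. Its arguments: {"type":"object","properties":{"commands":{"type":"array"},"claw":{"type":"number"},"grip_force":{"type":"number"}},"required":["commands"]}

```bash
mkdir -p pics; cat > h.py <<'E'
import numpy as np, cv2
from station import *
def ray(cam,uv):
    c=calibration(cam);K=np.array(c["camera_matrix"]);E=np.array(c["extrinsics"])
    p=cv2.undistortPoints(np.array([[uv]],float),K,np.array([c["k1"],0,0,0.]))[0,0] if 0 else None
    d=np.array([(uv[0]-K[0,2])/K[0,0],(uv[1]-K[1,2])/K[1,1]]);s=d.copy()
    for _ in range(20): s=d/(1+c["k1"]*(s@s))
    return E[:3,3],E[:3,:3]@np.array([s[0],s[1],1])
def onz(cam,uv,z):
    o,d=ray(cam,uv);return o+d*(z-o[2])/d[2]
def tri(u1,u2,c1="side",c2="top"):
    o1,d1=ray(c1,u1);o2,d2=ray(c2,u2)
    t=np.linalg.lstsq(np.c_[d1,-d2],o2-o1,rcond=None)[0]
    a=o1+t[0]*d1;b=o2+t[1]*d2
    return (a+b)/2,np.linalg.norm(a-b)
def proj(cam,P):
    c=calibration(cam);K=np.array(c["camera_matrix"]);E=np.array(c["extrinsics"])
    p=E[:3,:3].T@(np.array(P)-E[:3,3]);s=p[:2]/p[2];s=s*(1+c["k1"]*(s@s))
    return K[:2,:2]@s+K[:2,2]
def save(cam,n):
    im=grab_frame(cam);cv2.imwrite(f"pics/{n}.png",im[:,:,::-1]);return im
E
cat > a.py <<'E'
from h import *
np.set_printoptions(precision=4,suppress=True)
for c in("side","top"):
    save(c,c+"0");print(c,np.array(calibration(c)["extrinsics"]))
    for q in("stand","wheel_centre","valve","lever_pad","pawl","marker","screwdriver","carton"):
        r=spot_point(q,c);print(q,[(np.round(x["uv"],1),round(x["score"],2)) for x in r[:2]])
s=get_state();print(s["t"],s["eef_pos"],s["ee_rot"],s["width"])
E
python3 a.py
```

```text
side [[-0.9843 -0.0722  0.1613  0.3701]
 [-0.1762  0.47   -0.8649  0.8523]
 [-0.0134 -0.8797 -0.4753  0.5951]
 [ 0.      0.      0.      1.    ]]
stand [(array([314.4, 315.4]), 0.72)]
wheel_centre [(array([314.1, 275.6]), 0.8)]
valve [(array([327.1, 290.3]), 0.75)]
lever_pad [(array([281.6, 234.6]), 0.86)]
pawl [(array([275.9, 261.5]), 0.69)]
marker [(array([312.8, 277. ]), 0.66), (array([364.8, 403.5]), 0.57)]
screwdriver [(array([378.9, 234.8]), 0.68), (array([370.4, 401.6]), 0.67)]
carton [(array([292.1, 399.8]), 0.86)]
top [[-0.0256 -0.9889  0.146   0.3786]
 [-0.9992  0.0299  0.0272 -0.0002]
 [-0.0313 -0.1452 -0.9889  1.0359]
 [ 0.      0.      0.      1.    ]]
stand [(array([297.1, 234. ]), 0.7)]
wheel_centre [(array([289.7, 227.4]), 0.91)]
valve [(array([295.2, 242.3]), 0.63)]
lever_pad [(array([338. , 176.2]), 0.88), (array([296.6, 232. ]), 0.59)]
pawl [(array([286.2, 184.8]), 0.79)]
marker [(array([198.8, 294. ]), 0.95)]
screwdriver [(array([480.3, 281.9]), 0.85), (array([294.9, 232. ]), 0.74)]
carton [(array([189.9, 244.7]), 0.82)]
0.9 [0.1689 0.6535 0.2266] [-3.1416 -0.     -0.2528] 0.08741006693123733
```

```bash
ls pics
```

```text
side0.png
top0.png
```

View pics/side0.png

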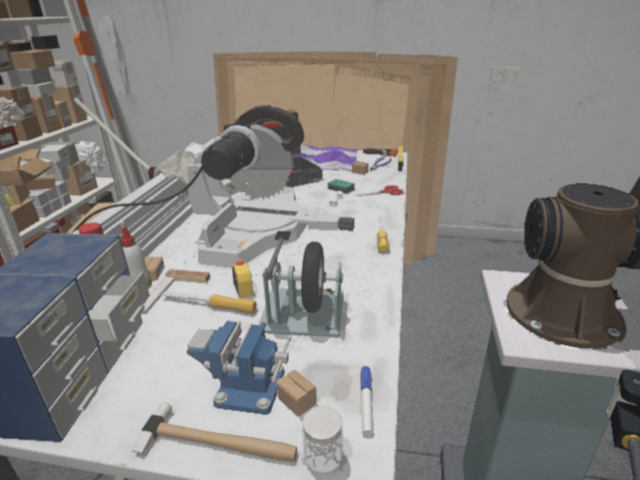

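View pics/top0.png

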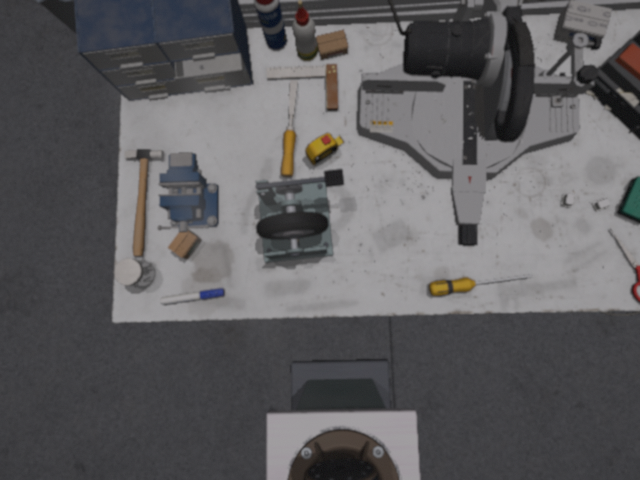

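```bash
python3 - <<'E'
from h import *
np.set_printoptions(precision=4,suppress=True)
for n,a,b,z in(("stand",(314.4,315.4),(297.1,234),0),("wc",(314.1,275.6),(289.7,227.4),.095),("pad",(281.6,234.6),(338,176.2),.145),("pawl",(275.9,261.5),(286.2,184.8),.128)):
    print(n,*tri(a,b),onz("side",a,z),onz("top",b,z))
W=onz("top",(289.7,227.4),.095);P=onz("top",(338,176.2),.145)
v=(P-W)[:2];yaw=np.arctan2(v[1],v[0])-np.arctan2(-95,80);print("dist",np.hypot(*v),"yaw",yaw)
E
```

```text
stand [ 0.5349  0.0869 -0.0075] 0.0011724385318932489 [0.5335 0.0963 0.    ] [0.5332 0.0862 0.    ]
wc [0.5323 0.0927 0.1011] 0.0001806206901857312 [0.5344 0.0833 0.095 ] [0.5333 0.0933 0.095 ]
pad [ 0.6269 -0.009   0.1384] 0.000925157837733103 [0.6237 0.0033 0.145 ] [ 0.6246 -0.009   0.145 ]
pawl [0.6135 0.0954 0.1298] 0.002210738051692443 [0.6132 0.0928 0.128 ] [0.6151 0.0958 0.128 ]
dist 0.13718028587316008 yaw 0.02920078313132002
```

The pictures show the stand with its wheel at top-view (292,226) and the pad at top-view (334,178). The tyre plane lies roughly along world y, and the vise is further left. Next I refine the yaw and check the valve detections against the valve's plane.

```bash
python3 - <<'E'
from h import *
np.set_printoptions(precision=4,suppress=True)
for q in("valve","lever_pad"):
    for c in("top","side"):
        for r in regions_of(q,c)[:2]:
            m=r["region"];ys,xs=np.nonzero(m)
            print(q,c,round(r["score"],2),r["rect"],len(xs),xs.mean(),ys.mean())
im=cv2.imread("pics/top0.png")
hsv=im.max(2)
m=np.zeros_like(hsv);m[205:245,250:335]=(hsv[205:245,250:335]<45)
ys,xs=np.nonzero(m);print("tyre",cv2.minAreaRect(np.c_[xs,ys].astype(np.float32)),xs.mean(),ys.mean())
L=xs.min(),ys[xs<xs.min()+4].mean();R=xs.max(),ys[xs>xs.max()-4].mean()
a,b=onz("top",L,.11),onz("top",R,.11);print(L,R,a,b,np.linalg.norm(a-b),"yaw",np.arctan2((b-a)[0],-(b-a)[1]))
for n,(c,uv) in dict(s=("side",(327.1,290.3)),t=("top",(295.2,242.3))).items():
    o,d=ray(c,uv);x=.533-.038;print("valve",n,o+d*(x-o[0])/d[0])
s=cv2.imread("pics/side0.png")[225:345,245:365]
A=cv2.resize(s,(480,480),interpolation=cv2.INTER_CUBIC);B=cv2.resize(im[165:265,245:345],(480,480)[::-1] if 0 else (480,480),interpolation=cv2.INTER_CUBIC)
cv2.imwrite("pics/crop0.png",cv2.resize(np.hstack([A,B]),(800,400)))
E
```

```text
valve top 0.69 [253.7, 181.2, 330.2, 239.6] 2038 290.8837095191364 219.66781157998037
valve side 0.79 [272.1, 242.3, 330.2, 313.9] 1709 309.5435927442949 277.00351082504386
lever_pad top 0.57 [257.2, 171.4, 341.7, 191.4] 706 308.8753541076487 180.1628895184136
lever_pad side 0.95 [267.5, 233.4, 289.8, 280.7] 365 276.82191780821915 251.08219178082192
tyre ((291.96533203125, 224.65347290039062), (25.77146339416504, 70.24962615966797), 84.2894058227539) 293.3740808823529 225.23529411764707
(np.int64(257), np.float64(228.16666666666666)) (np.int64(327), np.float64(223.225)) [0.5313 0.1585 0.11  ] [0.537  0.0159 0.11  ] 0.14263437190169703 yaw 0.040586560696676224
valve s [0.495  0.1501 0.1069]
valve t [0.495  0.0778 0.148 ]
```

View pics/crop0.png

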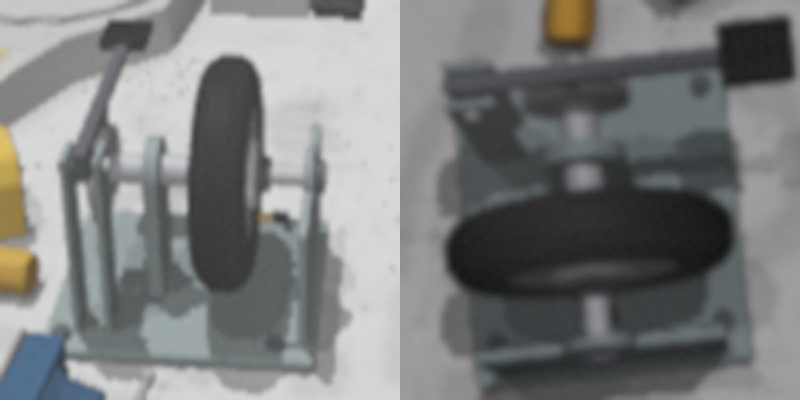

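The side crop shows the brass stem with its black cap at side pixel (329,290), just right of the tyre, so the network's (327,290) is correct. I solve its angle with the radius constraint.

```bash
cat >> h.py <<'E'
C=np.array([.533,.090,.095]);PSI=.04
RS=np.array([[np.cos(PSI),-np.sin(PSI),0],[np.sin(PSI),np.cos(PSI),0],[0,0,1]])
def vangle(cam,uv):
    """angles of best stem cap positions, deg from top, + towards stand +y (left)"""
    th=np.radians(np.arange(-180,180,1.))
    P=C+(RS@np.c_[-.038+0*th,.035*np.sin(th),.035*np.cos(th)].T).T
    e=np.array([np.hypot(*(proj(cam,p)-uv)) for p in P])
    i=[k for k in range(360) if e[k]<=e[k-1] and e[k]<=e[(k+1)%360]]
    return [(np.degrees(th[k]).round(),e[k].round(1)) for k in i]
E
python3 - <<'E'
from h import *
print(vangle("side",(327.1,290.3)),vangle("side",(329,290.3)))
print(onz("top",(334.25,177.5),.145),C+RS@[.08,-.095,.05])
for z in(.165,.25):print(z,proj("top",C+[0,0,z-.095]),proj("side",C+[0,0,z-.095]))
print(proj("side",C),proj("top",C))
# move: 
s=get_state();print(s["q"],s["eef_pos"],s["t"])
E
```

```text
[(np.float64(-174.0), np.float64(5.4)), (np.float64(100.0), np.float64(3.0))] [(np.float64(-172.0), np.float64(3.5)), (np.float64(100.0), np.float64(1.1))]
[ 0.62226051 -0.00148123  0.145     ] [ 0.616735   -0.00172486  0.145     ]
0.165 [287.72108652 221.65291138] [313.35129319 248.19534815]
0.25 [282.51839291 213.23112709] [312.2879555  209.73237605]
[314.15876021 277.34287205] [291.31701407 227.47460153]
[ 1.60607996e+00  3.58591867e-01  1.18780919e-02 -4.10520641e-06
 -1.22409941e+00 -2.88090381e-01] [0.16885039 0.6535049  0.22655621] 1.1
```

arm_command --commands '[{"tx": 0.12, "ty": 0.1, "tz": -0.05, "twist": 0.03}, {"tx": 0.24, "ty": 0.21, "tz": -0.1, "twist": 0.06}, {"tx": 0.36, "ty": 0.32, "tz": -0.1, "twist": 0.09}, {"tx": 0.48, "ty": 0.43, "tz": -0.1, "twist": 0.12}, {"tx": 0.6, "ty": 0.54, "tz": -0.1, "twist": 0.15}, {"tx": 0.72, "ty": 0.65, "tz": -0.1, "twist": 0.18}, {"tx": 0.84, "ty": 0.76, "tz": -0.1, "twist": 0.21}, {"tx": 0.96, "ty": 0.86, "tz": -0.1, "twist": 0.24}]' --claw 0.65 --grip_force 25

```text
t: 1.77
eef_pos: [0.348, 0.3833, 0.252]
ee_rot: [-3.141, 0.001, -1.011]
force: [1.2, 0.5, -0.1]
width: 0.0571
gripper_force: 0.0
```

```bash
cat >> h.py <<'E'
def go(pos,yaw,*targets):
    """rows (tx,ty,tz,twist) from commanded pos,yaw to world targets [x,y,z] with yaw PSI-pi/2"""
    c,s=np.cos(yaw),np.sin(yaw);R=np.array([[c,s,0],[s,-c,0],[0,0,-1.]])
    for t in targets:
        print(np.r_[R.T@(np.array(t)-pos)/.25,-(PSI-np.pi/2-yaw)/np.pi].round(3))
def st(x,y,z): return C+RS@np.array([x,y,z])
def arc(d,r=.056,h=.005):
    a=np.radians(d);return st(0,r*np.sin(a),r*np.cos(a)-h)
E
python3 - <<'E'
from h import *
print(arc(28),arc(0))
a=arc(28)
go([.3475,.3854,.2516],-1.0068,[a[0],a[1],.235])
E
```

```text
[0.53194866 0.11626938 0.13944507] [0.533 0.09  0.146]
[ 1.304 -0.048  0.066  0.167]
```

arm_command --commands '[{"tx": 0.12, "ty": 0, "tz": 0, "twist": 0.03}, {"tx": 0.25, "ty": 0, "tz": 0, "twist": 0.06}, {"tx": 0.38, "ty": -0.01, "tz": 0, "twist": 0.09}, {"tx": 0.51, "ty": -0.02, "tz": 0, "twist": 0.12}, {"tx": 0.64, "ty": -0.03, "tz": 0, "twist": 0.15}, {"tx": 0.77, "ty": -0.04, "tz": 0, "twist": 0.167}, {"tx": 0.9, "ty": -0.05, "tz": 0, "twist": 0.167}, {"tx": 1.0, "ty": -0.05, "tz": 0, "twist": 0.167}]'

```text
t: 2.43
eef_pos: [0.4928, 0.1789, 0.2518]
ee_rot: [-3.141, 0.0, -1.532]
force: [-0.3, -0.2, 0.2]
width: 0.0573
gripper_force: 0.0
```

```bash
python3 - <<'E'
from h import *
yaw=-1.0068;c,s=np.cos(yaw),np.sin(yaw)
p=np.array([.3475,.3854,.2516])+.25*np.array([c,s,0])-.0125*np.array([s,-c,0]);print(p,get_state()["eef_pos"])
a=arc(28)
go(p,-1.5314,[a[0],a[1],.2],a)
E
```

```text
[0.49170603 0.18080071 0.2516    ] [0.49280228 0.17888822 0.25178523]
[ 0.264 -0.151  0.206 -0.   ]
[ 0.264 -0.151  0.449 -0.   ]
```

arm_command --commands '[{"tx": 0.1, "ty": -0.06, "tz": 0.05}, {"tx": 0.2, "ty": -0.12, "tz": 0.1}, {"tx": 0.264, "ty": -0.151, "tz": 0.15}, {"tx": 0.264, "ty": -0.151, "tz": 0.2}, {"tx": 0.264, "ty": -0.151, "tz": 0.2}, {"tx": 0.264, "ty": -0.151, "tz": 0.2}, {"tx": 0.264, "ty": -0.151, "tz": 0.2}, {"tx": 0.264, "ty": -0.151, "tz": 0.2}]'

```text
invalid input
```

```bash
python3 - <<'E'
from h import *
a=save("top","t1")[150:270,230:350];b=save("side","s1")[190:310,255:375]
cv2.imwrite("pics/c1.png",np.hstack([cv2.resize(x,(400,400),interpolation=cv2.INTER_CUBIC) for x in(a,b)])[:,:,::-1])
print(get_state()["eef_pos"])
E
```

```text
[0.49294151 0.17813907 0.2515174 ]
```

View pics/c1.png

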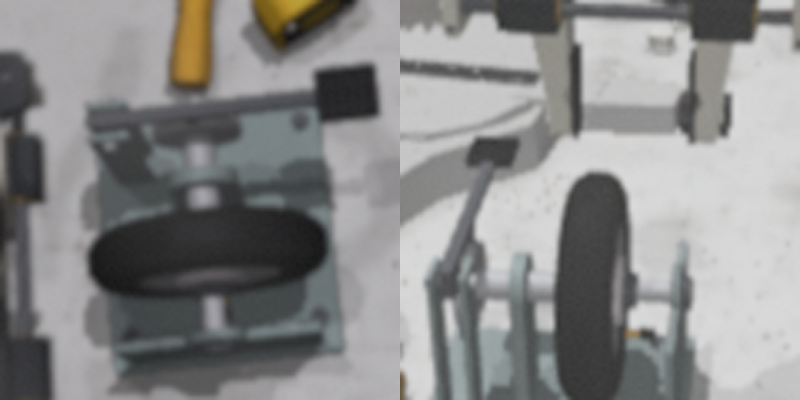

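The move was refused, probably because the rows left out twist. The picture shows the gripper still up-left of the wheel, with the brass stem visible at crop (640,335). I resend it with all fields.

arm_command --commands '[{"tx": 0.1, "ty": -0.06, "tz": 0.05, "twist": 0}, {"tx": 0.2, "ty": -0.12, "tz": 0.1, "twist": 0}, {"tx": 0.26, "ty": -0.15, "tz": 0.15, "twist": 0}, {"tx": 0.26, "ty": -0.15, "tz": 0.2, "twist": 0}, {"tx": 0.26, "ty": -0.15, "tz": 0.2, "twist": 0}, {"tx": 0.26, "ty": -0.15, "tz": 0.2, "twist": 0}, {"tx": 0.26, "ty": -0.15, "tz": 0.2, "twist": 0}, {"tx": 0.26, "ty": -0.15, "tz": 0.2, "twist": 0}]'

```text
t: 3.2
eef_pos: [0.532, 0.1181, 0.2027]
ee_rot: [-3.14, 0.001, -1.53]
force: [0.4, 0.3, -0.1]
width: 0.0572
gripper_force: 0.0
```

```bash
python3 - <<'E'
from h import *
a=save("top","t2")[150:270,230:350];b=save("side","s2")[190:310,255:375]
cv2.imwrite("pics/c2.png",np.hstack([cv2.resize(x,(400,400),interpolation=cv2.INTER_CUBIC) for x in(a,b)])[:,:,::-1])
print(get_state()["eef_pos"])
E
```

```text
[0.53186548 0.11800878 0.20248448]
```

View pics/c2.png

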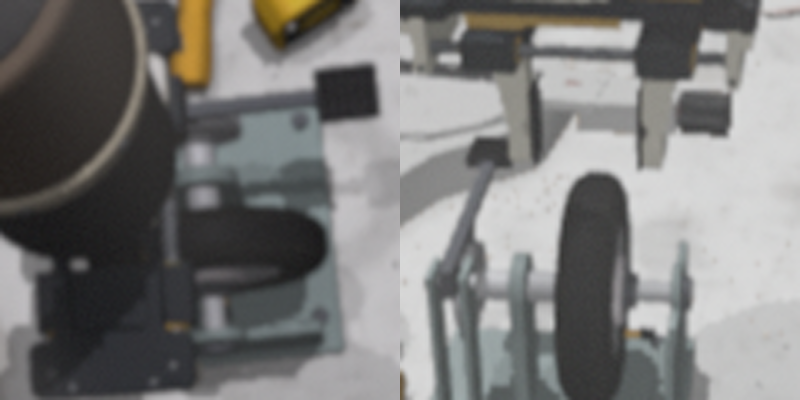

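The side crop shows the finger tips at (520,160) and (655,160), straddling the tyre, whose top is at (595,175): well centred. I descend and then close.

arm_command --commands '[{"tx": 0, "ty": 0, "tz": 0.05, "twist": 0}, {"tx": 0, "ty": 0, "tz": 0.1, "twist": 0}, {"tx": 0, "ty": 0, "tz": 0.15, "twist": 0}, {"tx": 0, "ty": 0, "tz": 0.2, "twist": 0}, {"tx": 0, "ty": 0, "tz": 0.23, "twist": 0}, {"tx": 0, "ty": 0, "tz": 0.25, "twist": 0}, {"tx": 0, "ty": 0, "tz": 0.25, "twist": 0}, {"tx": 0, "ty": 0, "tz": 0.25, "twist": 0}]'

```text
t: 3.97
eef_pos: [0.5319, 0.1174, 0.1395]
ee_rot: [-3.141, -0.0, -1.531]
force: [-0.2, -0.4, 0.6]
width: 0.0569
gripper_force: 0.0
```

arm_command --commands '[{"tx": 0, "ty": 0, "tz": 0, "twist": 0}, {"tx": 0, "ty": 0, "tz": 0, "twist": 0}, {"tx": 0, "ty": 0, "tz": 0, "twist": 0}, {"tx": 0, "ty": 0, "tz": 0, "twist": 0}, {"tx": 0, "ty": 0, "tz": 0, "twist": 0}, {"tx": 0, "ty": 0, "tz": 0, "twist": 0}, {"tx": 0, "ty": 0, "tz": 0, "twist": 0}, {"tx": 0, "ty": 0, "tz": 0, "twist": 0}]' --claw 0.2 --grip_force 20

```text
t: 4.63
eef_pos: [0.5351, 0.1178, 0.1399]
ee_rot: [-3.135, 0.001, -1.531]
force: [13.5, -2.9, -7.4]
width: 0.034
gripper_force: 19.9
```

```bash
python3 - <<'E'
from h import *
a=arc(28);print(get_state()["eef_pos"])
go(a,PSI-np.pi/2,*[arc(28-3.5*k) for k in range(1,17)])
E
```

```text
[0.53514248 0.11784836 0.13993127]
[ 0.012 -0.    -0.006 -0.   ]
[ 0.025 -0.    -0.011 -0.   ]
[ 0.038  0.    -0.016 -0.   ]
[ 0.051 -0.    -0.02  -0.   ]
[ 0.064  0.    -0.022 -0.   ]
[ 0.078  0.    -0.025 -0.   ]
[ 0.091  0.    -0.026 -0.   ]
[ 0.105 -0.    -0.026 -0.   ]
[ 0.119 -0.    -0.026 -0.   ]
[ 0.132 -0.    -0.025 -0.   ]
[ 0.146 -0.    -0.022 -0.   ]
[ 0.159  0.    -0.02  -0.   ]
[ 0.173 -0.    -0.016 -0.   ]
[ 0.185  0.    -0.011 -0.   ]
[ 0.198  0.    -0.006 -0.   ]
[ 0.21 -0.    0.   -0.  ]
```

arm_command --commands '[{"tx": 0.012, "ty": -0.015, "tz": -0.006, "twist": 0}, {"tx": 0.025, "ty": -0.015, "tz": -0.011, "twist": 0}, {"tx": 0.038, "ty": -0.015, "tz": -0.016, "twist": 0}, {"tx": 0.051, "ty": -0.015, "tz": -0.02, "twist": 0}, {"tx": 0.064, "ty": -0.015, "tz": -0.022, "twist": 0}, {"tx": 0.078, "ty": -0.015, "tz": -0.025, "twist": 0}, {"tx": 0.091, "ty": -0.015, "tz": -0.026, "twist": 0}, {"tx": 0.105, "ty": -0.015, "tz": -0.026, "twist": 0}]'

```text
t: 5.3
eef_pos: [0.5372, 0.0933, 0.1466]
ee_rot: [-3.139, 0.003, -1.53]
force: [-3.2, 10.6, 6.2]
width: 0.0337
gripper_force: 20.0
```

arm_command --commands '[{"tx": 0.014, "ty": 0, "tz": 0, "twist": 0}, {"tx": 0.027, "ty": 0, "tz": 0.001, "twist": 0}, {"tx": 0.041, "ty": 0, "tz": 0.004, "twist": 0}, {"tx": 0.054, "ty": 0, "tz": 0.006, "twist": 0}, {"tx": 0.068, "ty": 0, "tz": 0.01, "twist": 0}, {"tx": 0.08, "ty": 0, "tz": 0.015, "twist": 0}, {"tx": 0.093, "ty": 0, "tz": 0.02, "twist": 0}, {"tx": 0.105, "ty": 0, "tz": 0.026, "twist": 0}]'

```text
t: 5.97
eef_pos: [0.5393, 0.0662, 0.1415]
ee_rot: [-3.137, 0.002, -1.53]
force: [-2.7, 4.7, 13.7]
width: 0.0338
gripper_force: 20.1
```

```bash
sed -i 's/C=np.array(\[.533/C=np.array([.537/' h.py; python3 - <<'E'
from h import *
b=save("side","s3");t=save("top","t3")
for c in("side","top"):
    r=spot_point("valve",c);print([(np.round(x["uv"],1),x["score"],vangle(c,x["uv"])) for x in r[:2]])
cv2.imwrite("pics/c3.png",np.hstack([cv2.resize(x,(400,400),interpolation=cv2.INTER_CUBIC) for x in(t[150:270,230:350],b[200:320,255:375])])[:,:,::-1])
E
```

```text
[(array([327. , 298.1]), 0.65, [(np.float64(141.0), np.float64(3.6))]), (array([381.4, 234. ]), 0.62, [(np.float64(-40.0), np.float64(57.2))])]
[(array([280.9, 244.3]), 0.56, [(np.float64(36.0), np.float64(1.6)), (np.float64(131.0), np.float64(1.7))])]
```

View pics/c3.png

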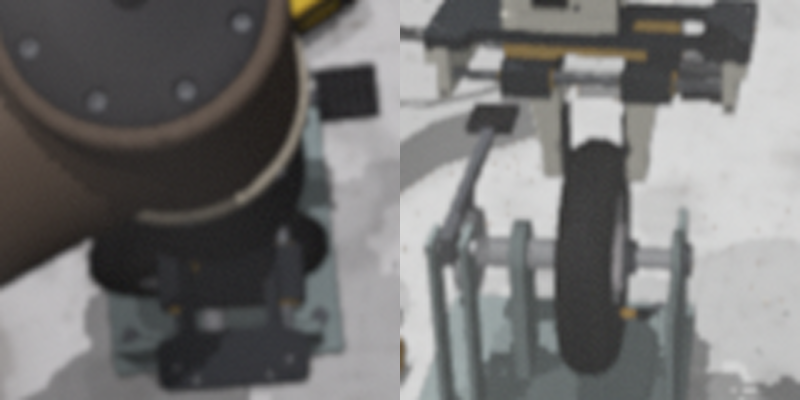

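The stem is now at side crop (632,313), lower down and just right of the tyre. Both cameras put it at about +132° (left), so a 56° stroke to the right worked. I open and go back along the arc.

arm_command --commands '[{"tx": 0, "ty": 0, "tz": 0, "twist": 0}, {"tx": 0, "ty": 0, "tz": 0, "twist": 0}, {"tx": 0, "ty": 0, "tz": 0, "twist": 0}, {"tx": -0.037, "ty": 0, "tz": -0.016, "twist": 0}, {"tx": -0.078, "ty": 0, "tz": -0.025, "twist": 0}, {"tx": -0.13, "ty": 0, "tz": -0.025, "twist": 0}, {"tx": -0.175, "ty": 0, "tz": -0.015, "twist": 0}, {"tx": -0.21, "ty": 0, "tz": 0, "twist": 0}]' --claw 0.65

```text
t: 6.83
eef_pos: [0.5356, 0.1193, 0.1391]
ee_rot: [-3.141, 0.0, -1.531]
force: [-0.5, -0.2, 0.2]
width: 0.0572
gripper_force: 0.0
```

arm_command --commands '[{"tx": 0, "ty": 0, "tz": 0, "twist": 0}, {"tx": 0, "ty": 0, "tz": 0, "twist": 0}, {"tx": 0, "ty": 0, "tz": 0, "twist": 0}, {"tx": 0, "ty": 0, "tz": 0, "twist": 0}, {"tx": 0, "ty": 0, "tz": 0, "twist": 0}, {"tx": 0, "ty": 0, "tz": 0, "twist": 0}, {"tx": 0, "ty": 0, "tz": 0, "twist": 0}, {"tx": 0, "ty": 0, "tz": 0, "twist": 0}]' --claw 0.2

```text
t: 7.5
eef_pos: [0.5353, 0.1172, 0.139]
ee_rot: [3.141, -0.0, -1.532]
force: [-0.4, 0.3, -1.3]
width: 0.0337
gripper_force: 20.0
```

arm_command --commands '[{"tx": 0.012, "ty": 0, "tz": -0.006, "twist": 0}, {"tx": 0.025, "ty": 0, "tz": -0.011, "twist": 0}, {"tx": 0.038, "ty": 0, "tz": -0.016, "twist": 0}, {"tx": 0.051, "ty": 0, "tz": -0.02, "twist": 0}, {"tx": 0.064, "ty": 0, "tz": -0.022, "twist": 0}, {"tx": 0.078, "ty": 0, "tz": -0.025, "twist": 0}, {"tx": 0.091, "ty": 0, "tz": -0.026, "twist": 0}, {"tx": 0.105, "ty": 0, "tz": -0.026, "twist": 0}]'

```text
t: 8.17
eef_pos: [0.5372, 0.093, 0.1461]
ee_rot: [-3.139, 0.003, -1.531]
force: [-2.3, 8.9, 2.6]
width: 0.034
gripper_force: 20.0
```

arm_command --commands '[{"tx": 0.014, "ty": 0, "tz": 0, "twist": 0}, {"tx": 0.027, "ty": 0, "tz": 0.001, "twist": 0}, {"tx": 0.041, "ty": 0, "tz": 0.004, "twist": 0}, {"tx": 0.054, "ty": 0, "tz": 0.006, "twist": 0}, {"tx": 0.068, "ty": 0, "tz": 0.01, "twist": 0}, {"tx": 0.08, "ty": 0, "tz": 0.015, "twist": 0}, {"tx": 0.093, "ty": 0, "tz": 0.02, "twist": 0}, {"tx": 0.105, "ty": 0, "tz": 0.026, "twist": 0}]'

```text
t: 8.83
eef_pos: [0.5393, 0.066, 0.1413]
ee_rot: [-3.137, 0.002, -1.53]
force: [-2.7, 5.2, 11.4]
width: 0.0338
gripper_force: 20.1
```

arm_command --commands '[{"tx": 0, "ty": 0, "tz": 0, "twist": 0}, {"tx": 0, "ty": 0, "tz": 0, "twist": 0}, {"tx": 0, "ty": 0, "tz": 0, "twist": 0}, {"tx": -0.037, "ty": 0, "tz": -0.016, "twist": 0}, {"tx": -0.078, "ty": 0, "tz": -0.025, "twist": 0}, {"tx": -0.13, "ty": 0, "tz": -0.025, "twist": 0}, {"tx": -0.175, "ty": 0, "tz": -0.015, "twist": 0}, {"tx": -0.21, "ty": 0, "tz": 0, "twist": 0}]' --claw 0.65

```text
t: 9.5
eef_pos: [0.5356, 0.1193, 0.1391]
ee_rot: [-3.141, 0.0, -1.53]
force: [-0.7, -0.9, 0.0]
width: 0.0572
gripper_force: 0.0
```

```bash
python3 - <<'E'
from h import *
b=save("side","s4");t=save("top","t4")
for c in("side","top"):
    r=spot_point("valve",c);print([(np.round(x["uv"],1),x["score"],vangle(c,x["uv"])) for x in r[:2]])
cv2.imwrite("pics/c4.png",np.hstack([cv2.resize(x,(400,400),interpolation=cv2.INTER_CUBIC) for x in(t[150:270,230:350],b[200:320,255:375])])[:,:,::-1])
E
```

```text
[(array([326.5, 286.4]), 0.96, [(np.float64(-155.0), np.float64(4.7)), (np.float64(85.0), np.float64(1.6))])]
[(array([273.4, 243.2]), 0.93, [(np.float64(77.0), np.float64(2.2))])]
```

View pics/c4.png

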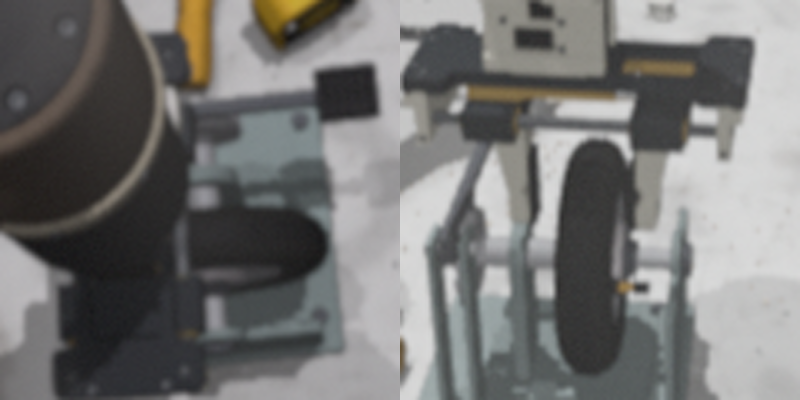

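The stem is now at +80° (side crop (630,288), and both cameras agree). One more full stroke, then return only to the top so the pinch stays clear of the stem.

arm_command --commands '[{"tx": 0, "ty": 0, "tz": 0, "twist": 0}, {"tx": 0, "ty": 0, "tz": 0, "twist": 0}, {"tx": 0, "ty": 0, "tz": 0, "twist": 0}, {"tx": 0, "ty": 0, "tz": 0, "twist": 0}, {"tx": 0, "ty": 0, "tz": 0, "twist": 0}, {"tx": 0, "ty": 0, "tz": 0, "twist": 0}, {"tx": 0, "ty": 0, "tz": 0, "twist": 0}, {"tx": 0, "ty": 0, "tz": 0, "twist": 0}]' --claw 0.2

```text
t: 10.37
eef_pos: [0.5354, 0.1171, 0.1392]
ee_rot: [3.142, -0.0, -1.531]
force: [-0.6, -1.6, 0.6]
width: 0.0339
gripper_force: 19.9
```

arm_command --commands '[{"tx": 0.012, "ty": 0, "tz": -0.006, "twist": 0}, {"tx": 0.025, "ty": 0, "tz": -0.011, "twist": 0}, {"tx": 0.038, "ty": 0, "tz": -0.016, "twist": 0}, {"tx": 0.051, "ty": 0, "tz": -0.02, "twist": 0}, {"tx": 0.064, "ty": 0, "tz": -0.022, "twist": 0}, {"tx": 0.078, "ty": 0, "tz": -0.025, "twist": 0}, {"tx": 0.091, "ty": 0, "tz": -0.026, "twist": 0}, {"tx": 0.105, "ty": 0, "tz": -0.026, "twist": 0}]'

```text
t: 11.03
eef_pos: [0.5372, 0.0933, 0.146]
ee_rot: [-3.139, 0.003, -1.531]
force: [-2.5, 10.4, 3.7]
width: 0.034
gripper_force: 20.0
```

arm_command --commands '[{"tx": 0.014, "ty": 0, "tz": 0, "twist": 0}, {"tx": 0.027, "ty": 0, "tz": 0.001, "twist": 0}, {"tx": 0.041, "ty": 0, "tz": 0.004, "twist": 0}, {"tx": 0.054, "ty": 0, "tz": 0.006, "twist": 0}, {"tx": 0.068, "ty": 0, "tz": 0.01, "twist": 0}, {"tx": 0.08, "ty": 0, "tz": 0.015, "twist": 0}, {"tx": 0.093, "ty": 0, "tz": 0.02, "twist": 0}, {"tx": 0.105, "ty": 0, "tz": 0.026, "twist": 0}]'

```text
t: 11.7
eef_pos: [0.5393, 0.0663, 0.1411]
ee_rot: [-3.137, 0.002, -1.53]
force: [-3.1, 4.9, 12.2]
width: 0.0339
gripper_force: 20.1
```

arm_command --commands '[{"tx": 0, "ty": 0, "tz": 0, "twist": 0}, {"tx": 0, "ty": 0, "tz": 0, "twist": 0}, {"tx": 0, "ty": 0, "tz": 0, "twist": 0}, {"tx": -0.025, "ty": 0, "tz": -0.011, "twist": 0}, {"tx": -0.05, "ty": 0, "tz": -0.02, "twist": 0}, {"tx": -0.078, "ty": 0, "tz": -0.025, "twist": 0}, {"tx": -0.105, "ty": 0, "tz": -0.026, "twist": 0}, {"tx": -0.105, "ty": 0, "tz": -0.026, "twist": 0}]' --claw 0.65

```text
t: 12.37
eef_pos: [0.5366, 0.0926, 0.1457]
ee_rot: [-3.141, 0.0, -1.53]
force: [1.2, 1.2, 0.2]
width: 0.0572
gripper_force: 0.0
```

```bash
python3 - <<'E'
from h import *
b=save("side","s5");t=save("top","t5")
for c in("side","top"):
    r=spot_point("valve",c);print([(np.round(x["uv"],1),x["score"],vangle(c,x["uv"])) for x in r[:2]])
for d in (40,30,20,10,0):print(d,proj("side",st(-.038,.035*np.sin(np.radians(d)),.035*np.cos(np.radians(d)))).round(1))
cv2.imwrite("pics/c5.png",np.hstack([cv2.resize(x,(400,400),interpolation=cv2.INTER_CUBIC) for x in(t[150:270,230:350],b[200:320,255:375])])[:,:,::-1])
E
```

```text
[(array([325.8, 275.5]), 0.78, [(np.float64(-114.0), np.float64(6.3)), (np.float64(49.0), np.float64(2.8))])]
[(array([281.9, 240.8]), 0.85, [(np.float64(30.0), np.float64(1.7)), (np.float64(135.0), np.float64(5.3))])]
40 [328.8 273.2]
30 [329.1 270.4]
20 [329.4 267.9]
10 [329.8 265.7]
0 [330.1 264. ]
```

View pics/c5.png

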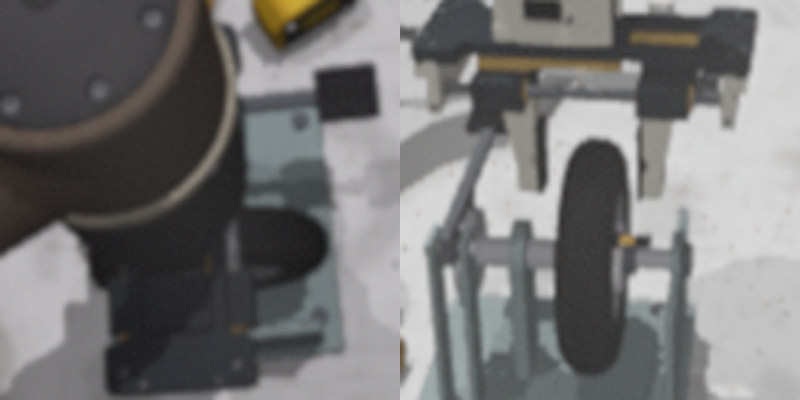

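The stem is at side crop (640,241), about +30 to +37°. I pinch at the top and turn it right by 28°, then hold, open and retract upward for a clear look.

arm_command --commands '[{"tx": 0, "ty": 0, "tz": 0, "twist": 0}, {"tx": 0, "ty": 0, "tz": 0, "twist": 0}, {"tx": 0, "ty": 0, "tz": 0, "twist": 0}, {"tx": 0, "ty": 0, "tz": 0, "twist": 0}, {"tx": 0, "ty": 0, "tz": 0, "twist": 0}, {"tx": 0, "ty": 0, "tz": 0, "twist": 0}, {"tx": 0, "ty": 0, "tz": 0, "twist": 0}, {"tx": 0, "ty": 0, "tz": 0, "twist": 0}]' --claw 0.2

```text
t: 13.23
eef_pos: [0.5373, 0.0911, 0.1456]
ee_rot: [-3.14, -0.0, -1.531]
force: [5.4, -2.6, -3.5]
width: 0.0341
gripper_force: 19.9
```

arm_command --commands '[{"tx": 0.02, "ty": 0, "tz": 0, "twist": 0}, {"tx": 0.041, "ty": 0, "tz": 0.004, "twist": 0}, {"tx": 0.06, "ty": 0, "tz": 0.008, "twist": 0}, {"tx": 0.08, "ty": 0, "tz": 0.015, "twist": 0}, {"tx": 0.093, "ty": 0, "tz": 0.02, "twist": 0}, {"tx": 0.105, "ty": 0, "tz": 0.026, "twist": 0}, {"tx": 0.105, "ty": 0, "tz": 0.026, "twist": 0}, {"tx": 0.105, "ty": 0, "tz": 0.026, "twist": 0}]'

```text
t: 13.9
eef_pos: [0.5392, 0.066, 0.1407]
ee_rot: [-3.137, 0.002, -1.53]
force: [1.0, 2.9, 6.5]
width: 0.0337
gripper_force: 20.1
```

arm_command --commands '[{"tx": 0, "ty": 0, "tz": 0, "twist": 0}, {"tx": 0, "ty": 0, "tz": 0, "twist": 0}, {"tx": 0, "ty": 0, "tz": 0, "twist": 0}, {"tx": 0, "ty": 0, "tz": -0.08, "twist": 0}, {"tx": 0, "ty": 0, "tz": -0.16, "twist": 0}, {"tx": 0.1, "ty": 0, "tz": -0.24, "twist": 0}, {"tx": 0.2, "ty": 0, "tz": -0.24, "twist": 0}, {"tx": 0.35, "ty": 0, "tz": -0.24, "twist": 0}]' --claw 0.65

```text
t: 14.57
eef_pos: [0.5414, -0.0221, 0.2002]
ee_rot: [-3.14, 0.001, -1.529]
force: [0.7, -0.2, -0.7]
width: 0.0571
gripper_force: 0.0
```

```bash
python3 - <<'E'
from h import *
b=save("side","s6");t=save("top","t6")
for c in("side","top"):
    r=spot_point("valve",c);print([(np.round(x["uv"],1),x["score"],vangle(c,x["uv"])) for x in r[:2]])
for d in (30,20,10,0,-10):print(d,*[proj(c,st(-.038,.035*np.sin(np.radians(d)),.035*np.cos(np.radians(d)))).round(1) for c in("side","top")])
print(get_state()["eef_pos"])
cv2.imwrite("pics/c6.png",np.hstack([cv2.resize(x,(400,400),interpolation=cv2.INTER_CUBIC) for x in(t[190:270,250:330],b[220:300,275:355])])[:,:,::-1])
E
```

```text
[(array([326.8, 266.7]), 0.75, [(np.float64(-76.0), np.float64(5.3)), (np.float64(17.0), np.float64(2.8))])]
[(array([285.3, 242. ]), 0.84, [(np.float64(18.0), np.float64(0.1)), (np.float64(149.0), np.float64(4.1))])]
30 [329.1 270.4] [282.1 242.5]
20 [329.4 267.9] [284.7 242.2]
10 [329.8 265.7] [287.6 241.8]
0 [330.1 264. ] [290.6 241.6]
-10 [330.5 262.7] [293.7 241.4]
[ 0.54036604 -0.02360935  0.19866486]
```

View pics/c6.png

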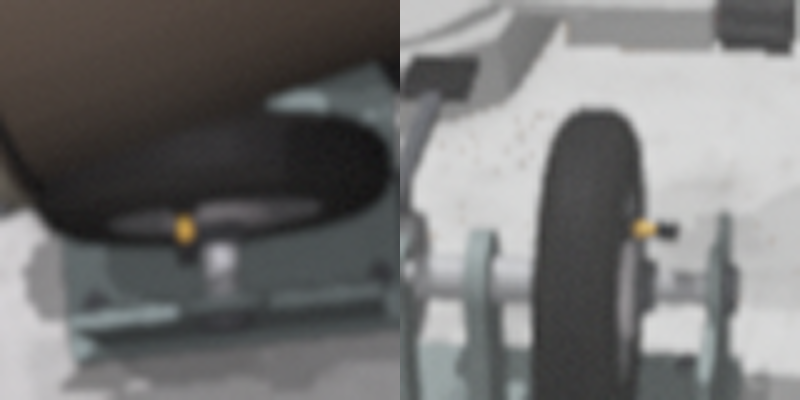

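The top crop shows the cap at (186,255) and the axle at (218,258). The side crop shows the cap at (665,230). I remove the centre bias using the axle that is visible.

```bash
python3 - <<'E'
from h import *
print("axle expected top",proj("top",st(-.038,0,0)),proj("top",st(-.03,0,0)),proj("top",st(-.05,0,0)),"obs ~ (293.6,241.6)")
im=cv2.imread("pics/t6.png").astype(int)
# axle: bright pixels; stem: brass
s=im[228:256,270:310]
m=(s.min(2)>135);ys,xs=np.nonzero(m)
for r in range(28):
    k=xs[ys==r]
    if len(k):print(r+228,k.min()+270,k.max()+270,k.mean()+270)
br=(s[:,:,2]-s[:,:,0]>50);ys,xs=np.nonzero(br);print("brass",xs.mean()+270,ys.mean()+228,len(xs))
for d in(25,20,15,10,5,0):print(d,proj("top",st(-.027,.035*np.sin(np.radians(d)),.035*np.cos(np.radians(d)))).round(1))
E
```

```text
axle expected top [292.31685175 243.79490609] [292.09917005 239.93844655] [292.64411454 249.59778462] obs ~ (293.6,241.6)
239 293 294 293.5
240 292 295 293.5
241 292 296 294.0
242 292 296 294.0
243 292 295 293.5
244 293 293 293.0
253 271 272 271.5
brass 286.5882352941176 235.11764705882354 17
25 [283.1 236.8]
20 [284.4 236.7]
15 [285.8 236.5]
10 [287.3 236.3]
5 [288.8 236.2]
0 [290.3 236.1]
```

```bash
python3 - <<'E'
from h import *
yaw=PSI-np.pi/2
p=arc(-28)+.35*.25*np.array([np.cos(yaw),np.sin(yaw),0])+[0,0,.06]
print(p,get_state()["eef_pos"])
C[1]=.087
a=arc(-2);go(p,yaw,[a[0],a[1],.2],a)
go(a,yaw,*[arc(-2-k*26/6) for k in range(1,7)])
E
sed -i 's/C=np.array(\[.537,.090/C=np.array([.537,.087/' h.py
```

```text
[ 0.5415504  -0.02369939  0.19944507] [ 0.54036604 -0.02360935  0.19866486]
[-0.435  0.    -0.002 -0.   ]
[-0.435  0.     0.214 -0.   ]
[ 0.017 -0.     0.001 -0.   ]
[ 0.034 -0.     0.004 -0.   ]
[ 0.05   0.     0.007 -0.   ]
[ 0.066 -0.     0.012 -0.   ]
[ 0.082  0.     0.019 -0.   ]
[ 0.097 -0.     0.026 -0.   ]
```

arm_command --commands '[{"tx": -0.12, "ty": 0, "tz": 0, "twist": 0}, {"tx": -0.24, "ty": 0, "tz": 0, "twist": 0}, {"tx": -0.36, "ty": 0, "tz": 0, "twist": 0}, {"tx": -0.435, "ty": 0, "tz": 0, "twist": 0}, {"tx": -0.435, "ty": 0, "tz": 0.05, "twist": 0}, {"tx": -0.435, "ty": 0, "tz": 0.12, "twist": 0}, {"tx": -0.435, "ty": 0, "tz": 0.18, "twist": 0}, {"tx": -0.435, "ty": 0, "tz": 0.214, "twist": 0}]'

```text
t: 15.43
eef_pos: [0.5353, 0.087, 0.1436]
ee_rot: [3.139, -0.001, -1.53]
force: [-0.0, 0.2, -0.4]
width: 0.057
gripper_force: 0.0
```

arm_command --commands '[{"tx": 0, "ty": 0, "tz": 0, "twist": 0}, {"tx": 0, "ty": 0, "tz": 0, "twist": 0}, {"tx": 0, "ty": 0, "tz": 0, "twist": 0}, {"tx": 0, "ty": 0, "tz": 0, "twist": 0}, {"tx": 0, "ty": 0, "tz": 0, "twist": 0}, {"tx": 0, "ty": 0, "tz": 0, "twist": 0}, {"tx": 0, "ty": 0, "tz": 0, "twist": 0}, {"tx": 0, "ty": 0, "tz": 0, "twist": 0}]' --claw 0.2

```text
t: 16.1
eef_pos: [0.5377, 0.0864, 0.1465]
ee_rot: [-3.139, 0.001, -1.531]
force: [2.7, 0.1, 4.2]
width: 0.034
gripper_force: 19.9
```

arm_command --commands '[{"tx": 0.017, "ty": 0, "tz": 0.001, "twist": 0}, {"tx": 0.034, "ty": 0, "tz": 0.004, "twist": 0}, {"tx": 0.05, "ty": 0, "tz": 0.007, "twist": 0}, {"tx": 0.066, "ty": 0, "tz": 0.012, "twist": 0}, {"tx": 0.082, "ty": 0, "tz": 0.019, "twist": 0}, {"tx": 0.097, "ty": 0, "tz": 0.026, "twist": 0}, {"tx": 0.097, "ty": 0, "tz": 0.026, "twist": 0}, {"tx": 0.097, "ty": 0, "tz": 0.026, "twist": 0}]'

```text
t: 16.77
eef_pos: [0.5394, 0.0629, 0.1404]
ee_rot: [-3.137, 0.002, -1.531]
force: [3.2, 4.3, 5.2]
width: 0.0343
gripper_force: 20.1
```

arm_command --commands '[{"tx": 0, "ty": 0, "tz": 0, "twist": 0}, {"tx": 0, "ty": 0, "tz": 0, "twist": 0}, {"tx": 0, "ty": 0, "tz": 0, "twist": 0}, {"tx": 0, "ty": 0, "tz": -0.08, "twist": 0}, {"tx": 0, "ty": 0, "tz": -0.16, "twist": 0}, {"tx": 0.1, "ty": 0, "tz": -0.24, "twist": 0}, {"tx": 0.2, "ty": 0, "tz": -0.24, "twist": 0}, {"tx": 0.35, "ty": 0, "tz": -0.24, "twist": 0}]' --claw 0.65

```text
t: 17.43
eef_pos: [0.5411, -0.0251, 0.2]
ee_rot: [-3.14, 0.001, -1.529]
force: [0.2, 0.0, -0.1]
width: 0.0564
gripper_force: 0.0
```

```bash
python3 - <<'E'
from h import *
b=save("side","s7");t=save("top","t7")
for c in("side","top"):
    r=spot_point("valve",c);print([(np.round(x["uv"],1),x["score"],vangle(c,x["uv"])) for x in r[:2]])
im=t.astype(int)[228:256,270:310]
br=(im[:,:,0]-im[:,:,2]>50);ys,xs=np.nonzero(br);print("brass",xs.mean()+270,ys.mean()+228,len(xs))
for d in(25,20,15,10,5,0,-5,-10):print(d,*[proj("top",st(x,.035*np.sin(np.radians(d)),.035*np.cos(np.radians(d)))).round(1) for x in(-.027,-.038)])
print(get_state()["eef_pos"])
E
```

```text
[(array([328.4, 263.6]), 0.88, [(np.float64(-61.0), np.float64(3.8)), (np.float64(5.0), np.float64(1.8))])]
[(array([292.8, 237.3]), 0.59, [(np.float64(-3.0), np.float64(4.2)), (np.float64(173.0), np.float64(8.6))]), (array([299.2, 232.3]), 0.5, [(np.float64(-161.0), np.float64(13.1)), (np.float64(-24.0), np.float64(9.0))])]
brass 293.375 234.4375 16
25 [284.6 236.8] [284.9 242.3]
20 [285.9 236.6] [286.2 242.1]
15 [287.3 236.5] [287.6 241.9]
10 [288.8 236.3] [289.1 241.8]
5 [290.3 236.2] [290.6 241.7]
0 [291.8 236.1] [292.1 241.6]
-5 [293.4 236. ] [293.7 241.5]
-10 [294.9 235.9] [295.2 241.4]
[ 0.54012327 -0.02670002  0.19846269]
```

The valve is within about 5° of the top (side camera +5°, top camera −4°). I try the lever: close the fingers, go above the pad, then press with force feedback.

```bash
python3 - <<'E'
from h import *
yaw=PSI-np.pi/2
p=arc(-28)+.35*.25*np.array([np.cos(yaw),np.sin(yaw),0])+[0,0,.06]
print(p,st(.08,-.095,.05))
go(p,yaw,[.621,-.003,.2],[.621,-.003,.16])
E
```

```text
[ 0.5415504  -0.02669939  0.19944507] [ 0.620735   -0.00472486  0.145     ]
[-0.082 -0.321 -0.002 -0.   ]
[-0.082 -0.321  0.158 -0.   ]
```

arm_command --commands '[{"tx": -0.02, "ty": -0.08, "tz": 0, "twist": 0}, {"tx": -0.04, "ty": -0.16, "tz": 0, "twist": 0}, {"tx": -0.06, "ty": -0.24, "tz": 0, "twist": 0}, {"tx": -0.082, "ty": -0.32, "tz": 0, "twist": 0}, {"tx": -0.082, "ty": -0.32, "tz": 0, "twist": 0}, {"tx": -0.082, "ty": -0.32, "tz": 0.05, "twist": 0}, {"tx": -0.082, "ty": -0.32, "tz": 0.1, "twist": 0}, {"tx": -0.082, "ty": -0.32, "tz": 0.16, "twist": 0}]' --claw 0

```text
t: 18.3
eef_pos: [0.6198, -0.0009, 0.1585]
ee_rot: [3.141, 0.0, -1.531]
force: [-0.5, -0.3, -0.1]
width: 0.0091
gripper_force: 0.0
```

arm_command --commands '[{"tx": 0, "ty": 0, "tz": 0.02, "twist": 0}, {"tx": 0, "ty": 0, "tz": 0.04, "twist": 0}, {"tx": 0, "ty": 0, "tz": 0.05, "twist": 0}, {"tx": 0, "ty": 0, "tz": 0.06, "twist": 0}, {"tx": 0, "ty": 0, "tz": 0.07, "twist": 0}, {"tx": 0, "ty": 0, "tz": 0.08, "twist": 0}, {"tx": 0, "ty": 0, "tz": 0.09, "twist": 0}, {"tx": 0, "ty": 0, "tz": 0.1, "twist": 0}]'

```text
t: 18.97
eef_pos: [0.6203, -0.0021, 0.1344]
ee_rot: [-3.141, -0.0, -1.532]
force: [-0.7, -1.7, 1.9]
width: 0.0006
gripper_force: 1.3
```

Already below the blocked height (~0.138) with only 2 N, so I continue down.

arm_command --commands '[{"tx": 0, "ty": 0, "tz": 0.01, "twist": 0}, {"tx": 0, "ty": 0, "tz": 0.02, "twist": 0}, {"tx": 0, "ty": 0, "tz": 0.03, "twist": 0}, {"tx": 0, "ty": 0, "tz": 0.04, "twist": 0}, {"tx": 0, "ty": 0, "tz": 0.05, "twist": 0}, {"tx": 0, "ty": 0, "tz": 0.06, "twist": 0}, {"tx": 0, "ty": 0, "tz": 0.065, "twist": 0}, {"tx": 0, "ty": 0, "tz": 0.065, "twist": 0}]'

```text
t: 19.63
eef_pos: [0.6206, -0.0019, 0.1195]
ee_rot: [-3.14, -0.0, -1.531]
force: [-5.9, -0.2, 14.5]
width: 0.0006
gripper_force: 7.1
```

arm_command --commands '[{"tx": 0, "ty": 0, "tz": 0.003, "twist": 0}, {"tx": 0, "ty": 0, "tz": 0.006, "twist": 0}, {"tx": 0, "ty": 0, "tz": 0.009, "twist": 0}, {"tx": 0, "ty": 0, "tz": 0.012, "twist": 0}, {"tx": 0, "ty": 0, "tz": 0.012, "twist": 0}, {"tx": 0, "ty": 0, "tz": 0.012, "twist": 0}, {"tx": 0, "ty": 0, "tz": 0.012, "twist": 0}, {"tx": 0, "ty": 0, "tz": 0.012, "twist": 0}]'

```text
t: 20.3
eef_pos: [0.6209, -0.0019, 0.119]
ee_rot: [-3.138, -0.0, -1.53]
force: [-12.1, -0.1, 30.4]
width: 0.0005
gripper_force: 14.7
```

The lever is hard on its end stop at z = 0.119, exactly 26 mm down. I lift off and take a last look.

arm_command --commands '[{"tx": 0, "ty": 0, "tz": -0.04, "twist": 0}, {"tx": 0, "ty": 0, "tz": -0.12, "twist": 0}, {"tx": 0, "ty": 0, "tz": -0.22, "twist": 0}, {"tx": 0, "ty": 0, "tz": -0.34, "twist": 0}, {"tx": 0.15, "ty": 0.1, "tz": -0.45, "twist": 0}, {"tx": 0.3, "ty": 0.2, "tz": -0.5, "twist": 0}, {"tx": 0.45, "ty": 0.2, "tz": -0.5, "twist": 0}, {"tx": 0.6, "ty": 0.2, "tz": -0.5, "twist": 0}]'

```text
t: 20.97
eef_pos: [0.5758, -0.1492, 0.242]
ee_rot: [-3.137, 0.001, -1.529]
force: [0.8, 0.4, 0.1]
width: 0.0002
gripper_force: 0.0
```

```bash
python3 - <<'E'
from h import *
b=save("side","s8");t=save("top","t8")
print(get_state()["force"],[proj(c,st(.08,-.095,z)) for c in("side","top") for z in(.05,.024)])
cv2.imwrite("pics/c8.png",np.hstack([cv2.resize(x,(400,400),interpolation=cv2.INTER_CUBIC) for x in(t[165:265,245:345],b[215:315,260:360])])[:,:,::-1])
E
```

```text
[0.41840421 0.47492194 0.17749717] [array([283.79955761, 233.08677336]), array([284.43574137, 243.18851908]), array([335.91317286, 178.19525234]), array([335.95110457, 181.57842337])]
```

View pics/c8.png

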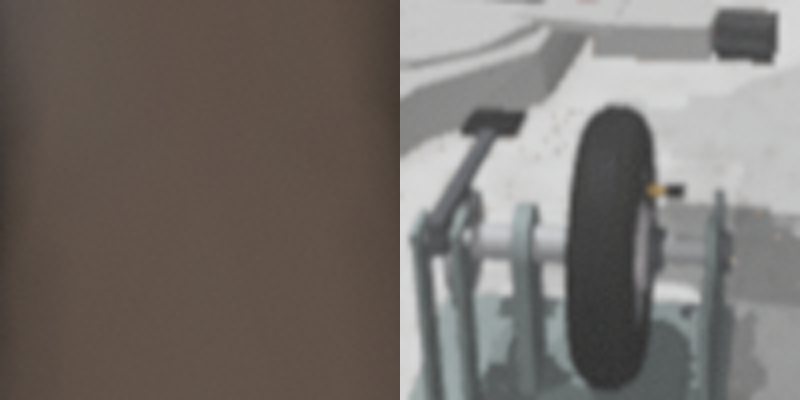

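The stem stands at the top (side crop (675,190)) and the lever pad is down (crop (493,123), side row about 246, matching the fully-down position). The robot touches nothing, so I hand it in.

```bash
python3 -c "
from station import job_done
print(job_done())"
```

```text
the job is handed in; nothing more can be done
None
```

The valve stem is at the top, the lock lever is fully down on its end stop (26 mm of travel, so the pawl is in the notch), and the job was handed in at about 21 s with the robot clear; the marker, screwdriver and carton were never touched.

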